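# Load a jam jar into the bench labeller

## Robot

A 6-joint arm with a two-finger parallel gripper is mounted at the origin on the work surface. World frame = base frame: x ahead of the robot, y to its left, z up, the work surface at z = 0. Lengths are in m, angles in rad, forces in N, time in s.
With the tool pointing down it reaches from about 0.35 to 0.975 m from the base axis. Payload 4.9 kg.
Tool frame: the origin (TCP) lies on the centre line of the jaws, within the pads' length; the fingertips stand 14 mm ahead of it and the grasp point (between the pads) lies 5 mm behind it; x points along the fingers, z is the direction in which the jaws open and shut, and the axes are right-handed (so a half turn about x gives the same grasp; the last joint's range is limited). The gripper opens to 85 mm and grips with 20 to 120 N. Pads are 22 mm wide; open, the fingers measure 114 mm over their backs; the gripper's body (76 mm by 85 mm) begins 54 mm behind the grasp point. The pads swing forward as they close: fully open they stand 13 mm farther back than shut.
Start: joints at [-1.311, 0.053, 1.613, -0, 1.476, -0.119], TCP at [0.231, -0.581, 0.245] pointing down, gripper open.
Joint ranges: [-3.01, 3.01], [-1.01, 2.22], [0.06, 2.58], [-1.02, 4.17], [0.09, 2.62], [-3.14, 3.14]. Speed limits (rad/s): [2.57, 2.57, 3.14, 3.14, 3.14, 3.14].

## Interface

Orientations are given as a rotation vector (axis times angle).
In Python, from station import ctrl gives the robot as it stands.
- The arm moves only by the tool move_arm, never from a script. Its argument "increments" is a list that holds one entry, the list of rows, each a list of 4 numbers: the shift along the tool's x, y, z in units of 25 cm (1.0 is 25 cm), then the turn about the tool's x in units of 90 degrees (1.0 is 90 degrees). A call has 1 to 20 rows; each row shifts and turns the commanded pose from where the row before left it, along the tool's axes as they then stand; what a row does not reach is not made up. A row lasts 1/12 s, in which the tool goes at most 41.7 mm and 7.16 degrees, less where a joint would pass 70% of its speed; a pose out of reach is approached as far as the arm can. A call with a number of a shift or a turn outside -1 to 1 is refused whole. A call with a gripper value outside its range is refused whole. "gripper" is the closure, from 0 (fully open) to 1 (shut), set as the call begins (left out, the last holds). The fingers move at their own pace and stop on an object; "squeeze" is the grip in N (left out, the last holds). Time passes only in rows, so rows that do not move let the fingers close. It gives the time, the measured TCP pose, the force and the opening at its end, in the units of the state.
- ctrl.get_obs(): the state, without advancing time (a new reading comes with each control period).
- ctrl.get_image(name): name is "scene" or "top"; returns a dict with "pixels" (400x640x3 uint8, red, green, blue), "depth" (400x640 float32, m along the optical axis (not along the pixel's ray), 0 where there is no reading), "K" (3x3 intrinsics, pixels), "extrinsics" (4x4, takes a point from camera to world coordinates). Camera axes: x right, y up, looking along -z (the intrinsics and any distortion apply to the point x, -y, -z); pixel columns grow to the right and rows downward; lengths in m; the calibration is good to about 2 mm. A picture is of the moment at which its call begins.
- ctrl.finish_job(): hands the job in, once; it reports no verdict.
Trained networks look in the newest picture that a camera, given by its name, has taken for a name from the list of things; names that differ only in an ending like _2 or _b are one class to them, and where a whole thing is asked for, a point or a joint stands for the part that bears it (a point fixed in the world has none). Each returns a list of dicts, best first, with "score" (0 to 1); they miss things now and then, are a little off and sometimes report something else, mostly with a low value. They report only what shows in the picture. A call takes as long as a camera call. They do not tell look-alikes from the thing itself.
- ctrl.trace(camera, target): "region" (400x640 bool, what is visible of it) and "pixel" ([row, column] in pixels, amid what is visible of it).
The state is a dict: "t": time; "q": joint angles; "dq": joint speeds; "effort": joint torques, N m; "tool_pos": TCP position; "tool_rot": TCP orientation; "contact_force": force on the tool from outside, world axes, zero at the start; "wrist_torque": the same for the moment, N m; "opening": finger opening in m.
Only numpy, scipy, OpenCV 4.12 (cv2) and the standard library are available. Lean on these libraries where they do the work, as an engineer would, in place of code of your own. Each camera call takes 0.05 s, during which the arm holds its last target. There are 200 camera calls.

## Task

A round jam jar lies on its side on the flat apron at the foot of the bench labeller's ramp. Push it with the fingertips, slowly and steadily, up the ramp and over the top until it settles between the two rollers, never gripping or lifting it and never letting it roll back or run away, and gently push on its lid end so that its base rests against the guide fence: it must finish square between the rollers with its base against the fence. Leave the other things where they stand.

Things in the scene. Friction and masses are not known exactly. Their poses are not given: they have to be found in the camera images.
- labeller: Fixed bench labeller. Origin on the table, on the bed's centre line; z up, y along the bed the way the jar is pushed (uphill), x across the bed towards the guide fence. Numbers below are mm in this frame. The steel bed reaches from x = -85 to the fence at x = +62. A peel plate stands beyond y = 153 above z = 68; the white housing (180 wide, 130 high, reel up to 280) begins at y = 190
- apron_edge (a point): Middle of the front edge of the flat apron at the foot of the ramp: labeller (0, -170, 10). The apron's top is at z = 10 from y = -170 to -85, with a lip 3 high and 6 wide across its front edge. An edge strip 8 high runs along apron and slope at x = -85 to -81; it ends at y = 55
- ramp: The slope plate, 10 degrees. Origin on its upper surface at the foot of the slope: labeller (0, -85, 10). x as the labeller's, y up the slope (142 mm long), z square to the slope, pointing up. The jar's axis is 36 mm above the surface while it lies on the slope
- slope_top (a point): Top edge of the slope: labeller (0, 55, 34.7). From here a level land at the same height runs on to y = 68, followed by the idler roller
- idler (a point): Middle of the axis of the front (idler) roller of smooth white nylon: labeller (0, 81, 23.7); radius 11 mm, its top level with the land; it lies across the bed and turns stiffly. A jar pushed past y = 81 rolls on by itself about 16 mm further, drops 3 mm and settles on both rollers; it does not come back
- drive (a point): Middle of the axis of the rear (drive) roller of smooth white nylon: labeller (0, 145, 34.4); radius 22 mm, lying across the bed, turns stiffly. It is the stop. The jar slides endwise along the rollers under 1.5 to 4 N
- fence (a point): Top of the guide fence beside the seat: labeller (62, 97.5, 72). The fence is an upright steel plate 5 mm thick with its face at x = 62, all along the bed: top at z = 40 beside the apron, 30 above the slope, 72 beside the rollers (y = 55 to 187). On the other side of the rollers there is only a bearing cheek (x = -86 to -80, top z = 43), so the lid end of the jar is free to be pushed
- jar: The jar to push: closed round glass jar with gold lid, lying on its side across the apron, within 6 degrees of square; diameter 72, length 98 mm, 0.4 to 0.65 kg, smooth glass, rolls freely. Origin at the middle of its axis; its x axis runs along the jar from lid to base, towards the fence; end faces at x = -49 (lid) and +49 mm (base); lid radius 34 from x = -49 to -29. It turns about x as it rolls
- seat (a point): Where the jar's origin lies when it is fully home, on both rollers and with its base touching the fence: labeller (13, 97.5, 67.7)
- hex_a: Bystander: hexagonal jar standing, 68 mm over the flats, 101 mm high, origin under its centre
- hex_b: Bystander: hexagonal jar standing, 68 mm over the flats, 101 mm high, origin under its centre
- round_c: Bystander: round jar standing, 72 mm diameter, 98 mm high, on the robot's side of the ramp; origin under its centre
- round_d: Bystander: round jar standing, 72 mm diameter, 98 mm high; origin under its centre
- label_roll: Bystander: spare roll of labels standing on its side face, 96 mm diameter, 62 mm high, origin under its centre
- funnel: Bystander: steel jam funnel, mouth 124 mm, 72 mm high, with a tab, origin under its centre
Not all that is in view belongs to the job. What is shaped like the jar but blue, green or purple is not meant.

How it is judged:
On the way:
1. the jar lies on the upper half of the slope (y of jar in the frame of labeller between -0.01 and 0.07 m and z of jar in the frame of ramp below 0.041 m), for 0.1 s.
At the end, for the whole second after the job is handed in: The jar lies at rest on both rollers (axis within 5 mm along the bed and 4 mm in height of its place), square to within 3.4 degrees, its base within 4 mm of the guide fence (y of jar in the frame of labeller between 0.0925 and 0.1025 m and z of jar in the frame of labeller between 0.0637 and 0.0717 m and x of jar in the frame of labeller between 0.009 and 0.016 m and angle between the x axis of jar and the x axis of labeller, either way round below 0.06 rad and linear speed of jar below 0.02 m/s and angular speed of jar below 0.3 rad/s); the robot touches nothing.
It fails at once if the jar is left to itself on the slope and rolls freely (untouched by the robot and faster than 0.2 m/s): it is rolling back or was thrown (y of jar in the frame of labeller between -0.075 and 0.05 m and contact force between each of the fingers, the arm and jar below 0.01 N and linear speed of jar above 0.2 m/s).
It fails at once if the jar runs away: it goes faster than 0.4 m/s, or rolls back off the front of the apron (linear speed of jar above 0.4 m/s or y of jar in the frame of labeller below -0.165 m).
It fails at once if the jar is lifted or carried (more than about 15 mm above the slope), or tipped by more than 20 degrees (z of jar in the frame of ramp above 0.052 m or angle between jar's own x axis and vertical below 1.22 rad or angle between jar's own x axis and vertical above 1.92 rad).
It fails at once if the jar is gripped or pressed hard (over 35 N from the fingers) (contact force between the fingers and jar above 35 N).
It fails at once if a bystander is moved by more than 20 mm (distance of any of hex_a, hex_b, round_c, round_d, label_roll, funnel from where it was at the start of the episode above 0.02 m).
It also fails if it takes over 58 s, if anything falls off the work surface, if the arm or the gripper's body presses on something with over 40 N, if the wrist force passes 120 N, or if a joint passes its speed limit or range.

## Working session

There is one attempt and no reset: what is moved stays moved. The work goes in short steps, Python scripts to look and compute and a tool call to move; the robot and the scene stay as the last step left them, time stands still between calls to the robot, and variables do not carry over. Pictures are saved under pics/ and viewed, about 8 in all and at most 12, crops included, and the job is handed in when it is done.

Besides the shell and the picture viewer there is one more tool, called after ">>>" by a JSON object that holds its "op" and its "data", one argument or row to a line. move_arm: Moves the arm, as the interface text tells. Shifts and turns lie within -1 to 1; 1 stands for 25 cm of shift or 90 degrees of turn. Its arguments: {"type":"object","properties":{"increments":{"type":"array","items":{"type":"array","items":{"type":"array","items":{"type":"number","minimum":-1,"maximum":1}}}},"gripper":{"type":"number"},"squeeze":{"type":"number"}},"required":["increments"]}

```bash
mkdir -p pics; cat > h.py <<'E'
import numpy as np, cv2
from station import ctrl
def img(n):
    return ctrl.get_image(n)
def cloud(d):
    K=np.array(d["K"]);T=np.array(d["extrinsics"]);z=d["depth"]
    v,u=np.mgrid[0:z.shape[0],0:z.shape[1]]
    p=np.stack([(u-K[0,2])/K[0,0]*z,-(v-K[1,2])/K[1,1]*z,-z],-1)
    w=p@T[:3,:3].T+T[:3,3]; w[z==0]=np.nan
    return w
def save(d,f): cv2.imwrite("pics/"+f,d["pixels"][:,:,::-1])
E
python3 - <<'E'
from h import *
o=ctrl.get_obs(); print({k:np.round(v,3) for k,v in o.items()})
for n in("scene","top"):
    d=img(n); save(d,n+"0.png"); w=cloud(d); np.save(n+"0.npy",w)
    print(n,np.round(d["K"],1).tolist(),np.round(d["extrinsics"],3).tolist())
    for t in("jar","labeller","fence","drive","idler","round_c","hex_a","label_roll","funnel"):
        for r in ctrl.trace(n,t)[:4]:
            m=r["region"]; print(t,round(r["score"],2),np.round(r["pixel"]),m.sum(),np.round(np.nanmedian(w[m],0),3))
E
```

```text
{'t': np.float64(0.0), 'q': array([-1.311,  0.053,  1.614,  0.   ,  1.476, -0.119]), 'dq': array([ 0.   , -0.001, -0.001,  0.001,  0.001, -0.   ]), 'effort': array([ 1.0000e-03, -3.9368e+01, -3.7018e+01, -0.0000e+00,  7.0000e-03,
        0.0000e+00]), 'tool_pos': array([ 0.231, -0.58 ,  0.244]), 'tool_rot': array([ 0.927,  1.366, -0.925]), 'contact_force': array([-0.89 ,  0.224,  0.089]), 'wrist_torque': array([-0.046, -0.053, -0.036]), 'opening': np.float64(0.086)}
scene [[446.9, 0.0, 318.7], [0.0, 446.9, 200.2], [0.0, 0.0, 1.0]] [[-0.437, -0.59, 0.679, 1.252], [0.899, -0.277, 0.339, 0.238], [-0.012, 0.759, 0.652, 0.721], [0.0, 0.0, 0.0, 1.0]]
jar 0.81 [188. 464.] 1208 [0.378 0.181 0.057]
jar 0.79 [266. 215.] 1935 [ 0.841 -0.195  0.062]
jar 0.77 [165. 314.] 1021 [ 0.44  -0.186  0.058]
jar 0.66 [212. 313.] 1384 [ 0.618 -0.092  0.071]
labeller 0.72 [251. 479.] 24412 [0.621 0.249 0.091]
fence 0.6 [249. 477.] 24520 [0.62  0.249 0.091]
drive 0.84 [246. 481.] 24741 [0.62  0.249 0.09 ]
idler 0.77 [252. 481.] 24383 [0.62  0.249 0.091]
round_c 0.96 [177. 379.] 1264 [ 0.445 -0.008  0.071]
rou
[... 635 characters left out ...]
 0.76 [199. 220.] 15520 [0.59  0.172 0.049]
fence 0.72 [268. 291.] 750 [ 0.421 -0.016  0.096]
fence 0.57 [198. 222.] 15513 [0.59  0.172 0.049]
drive 0.57 [198. 218.] 15798 [0.59  0.17  0.048]
drive 0.48 [164. 434.] 876 [ 0.679 -0.361  0.095]
idler 0.7 [198. 219.] 15268 [0.59  0.171 0.05 ]
round_c 0.95 [167. 433.] 864 [ 0.677 -0.362  0.095]
round_c 0.56 [269. 290.] 723 [ 0.421 -0.017  0.096]
hex_a 0.72 [146. 322.] 805 [ 0.723 -0.091  0.099]
hex_a 0.53 [269. 287.] 734 [ 0.421 -0.016  0.096]
label_roll 0.68 [301. 458.] 1357 [ 0.349 -0.415  0.061]
funnel 0.94 [222. 437.] 1934 [ 0.548 -0.381  0.05 ]
funnel 0.34 [206. 285.] 3276 [0.594 0.014 0.023]
funnel 0.29 [199. 222.] 15630 [0.59  0.171 0.049]
```

View pics/scene0.png

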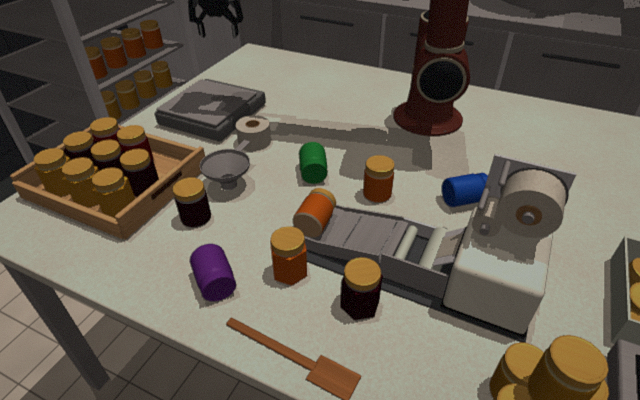

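View pics/top0.png

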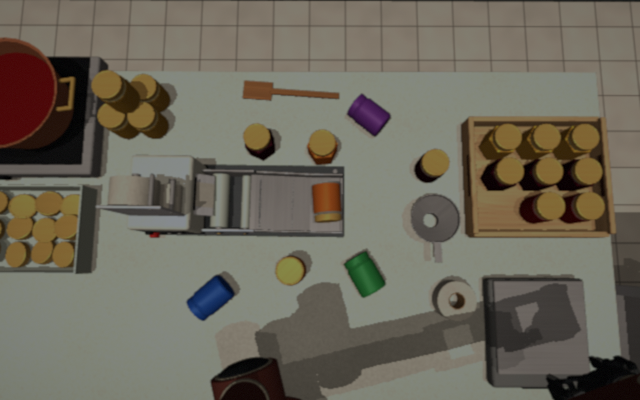

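The scene shows the orange jar on the apron at scene px (315,212), top px (326,202), with its gold lid towards the robot. Uphill is world +y and the fence is on the +x side. Blue, green and purple jars are decoys. Next I'll fit the labeller pose.

```bash
cat > fit.py <<'E'
from h import *
from scipy.optimize import least_squares
from scipy.spatial.transform import Rotation as R
wt=np.load("top0.npy").reshape(-1,3); ws=np.load("scene0.npy").reshape(-1,3)
for nm,w in(("top",wt),("scene",ws)):
    w=w[~np.isnan(w).any(1)]
    t=w[(abs(w[:,0]-.7)<.3)&(w[:,1]<-.2)&(abs(w[:,2])<.012)]; print(nm,"table z",np.median(t[:,2]).round(4))
    # slope points
    s=w[(w[:,0]>.535)&(w[:,0]<.635)&(w[:,1]>-.03)&(w[:,1]<.07)&(w[:,2]<.05)]
    b=np.median(s,0); 
    def f(p): return p[0]+p[1]*(s[:,0]-b[0])+p[2]*(s[:,1]-b[1])-s[:,2]
    p=least_squares(f,[b[2],0,.17],loss="soft_l1",f_scale=.001).x
    print("slope",len(s),b.round(4),p.round(4),"tilt",np.degrees(np.arctan(np.hypot(*p[1:]))).round(2),"yaw",np.degrees(np.arctan2(-p[1],p[2])).round(2))
    # profile along y at mid x
    for y in np.arange(-.2,.2,.01):
        q=w[(abs(w[:,0]-.59)<.02)&(abs(w[:,1]-y)<.005)]
        q2=w[(abs(w[:,1]-y)<.005)&(w[:,0]>.63)&(w[:,0]<.69)&(w[:,2]>.025)&(w[:,2]<.09)]
        print(round(y,3),len(q),np.round(np.median(q[:,2]),4) if len(q) else "", "fence",len(q2),np.round([q2[:,0].min(),np.median(q2[:,0]),q2[:,0].max(),q2[:,2].max()],3) if len(q2) else "")
E
python3 fit.py; python3 -c "
import cv2
a=cv2.imread('pics/top0.png')[140:250,120:360];cv2.imwrite('pics/c1.png',cv2.resize(a,None,fx=3.3,fy=3.3,interpolation=2))"
```

```text
top table z 0.0
slope 1498 [0.5845 0.0203 0.0233] [0.0234 0.0059 0.175 ] tilt 9.93 yaw -1.92
-0.2 55 -0.0007 fence 0 
-0.19 50 -0.0005 fence 0 
-0.18 60 -0.0011 fence 0 
-0.17 59 -0.0004 fence 0 
-0.16 60 -0.0005 fence 0 
-0.15 44 0.0008 fence 0 
-0.14 52 0.0121 fence 9 [0.662 0.662 0.666 0.04 ]
-0.13 57 0.0666 fence 23 [0.632 0.662 0.665 0.07 ]
-0.12 64 0.0759 fence 30 [0.63  0.638 0.666 0.079]
-0.11 63 0.0794 fence 24 [0.631 0.638 0.665 0.081]
-0.1 66 0.0816 fence 29 [0.631 0.639 0.668 0.083]
-0.09 72 0.0788 fence 28 [0.631 0.64  0.668 0.083]
-0.08 59 0.0738 fence 25 [0.632 0.662 0.668 0.078]
-0.07 60 0.063 fence 24 [0.63  0.663 0.668 0.073]
-0.06 48 0.0092 fence 14 [0.631 0.665 0.668 0.054]
-0.05 57 0.0104 fence 11 [0.663 0.665 0.667 0.044]
-0.04 60 0.0124 fence 11 [0.664 0.664 0.667 0.047]
-0.03 60 0.0148 fence 11 [0.663 0.664 0.667 0.047]
-0.02 60 0.0163 fence 14 [0.663 0.665 0.669 0.048]
-0.01 59 0.0181 fence 16 [0.664 0.665 0.669 0.053]
0.0 61 0.0199 fence 17 [0.663 0.665 0.669 0.054]
0.01 59 0.0216 fence 17 [0.641 0.664 0.668 0.051]
0.02 59 0.0236 fence 28 [0.63  0.664 0.668 
[... 2090 characters left out ...]
.06 60 0.031 fence 43 [0.63  0.668 0.671 0.064]
0.07 60 0.0327 fence 57 [0.631 0.668 0.67  0.066]
0.08 62 0.0342 fence 64 [0.63  0.668 0.671 0.073]
0.09 81 0.0339 fence 87 [0.631 0.669 0.671 0.074]
0.1 44 0.0331 fence 87 [0.664 0.669 0.671 0.073]
0.11 69 0.0338 fence 93 [0.63  0.669 0.672 0.073]
0.12 86 0.0067 fence 89 [0.665 0.669 0.672 0.074]
0.13 57 0.0059 fence 93 [0.663 0.669 0.673 0.074]
0.14 56 0.0059 fence 91 [0.665 0.669 0.671 0.074]
0.15 29 0.0464 fence 104 [0.63  0.669 0.672 0.073]
0.16 65 0.0531 fence 125 [0.631 0.669 0.672 0.073]
0.17 69 0.0563 fence 136 [0.63  0.669 0.672 0.074]
0.18 57 0.072 fence 162 [0.63  0.668 0.672 0.077]
0.19 82 0.0786 fence 170 [0.63  0.668 0.672 0.085]
```

View pics/c1.png

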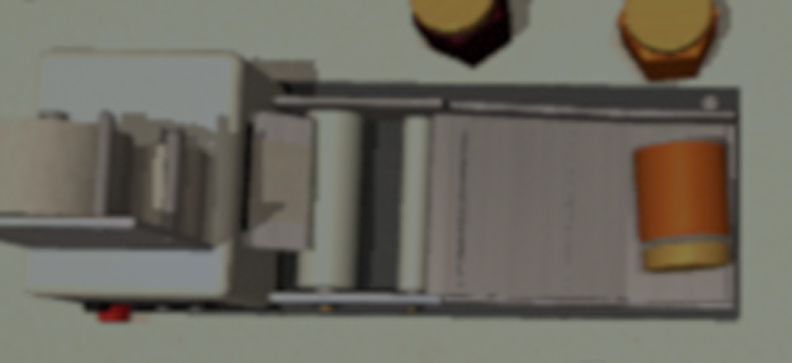

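```bash
cat >> h.py <<'E'
from scipy.spatial.transform import Rotation as R
def st():
    o=ctrl.get_obs(); M=R.from_rotvec(o["tool_rot"]).as_matrix()
    print("t",np.round(o["t"],2),"pos",np.round(o["tool_pos"],4),"F",np.round(o["contact_force"],1),"open",np.round(o["opening"],4)); print("axes(cols)",np.round(M,3).tolist()); return o,M
def rel(target,yaw_l=-0.6):
    o,M=st(); d=M.T@(np.array(target)-o["tool_pos"]); print("shift tool",d.round(4),"units",(d/.25).round(4))
    for s in(1,-1):
        z=s*np.array([np.cos(np.radians(yaw_l)),np.sin(np.radians(yaw_l)),0]); zt=M.T@z
        print("turn deg for tool z=",s,"labeller x:",np.degrees(np.arctan2(-zt[1],zt[2])).round(2))
E
python3 - <<'E'
from h import *
rel([.602,-.19,.245])
for n in("top","scene"):
    w=np.load(n+"0.npy"); w=w[~np.isnan(w).any(2)]
    s=w[(w[:,0]>.53)&(w[:,0]<.66)&(w[:,1]>-.15)&(w[:,1]<-.05)&(w[:,2]>.06)&(w[:,2]<.09)]
    from scipy.optimize import least_squares
    f=lambda p: np.hypot((s[:,1]-p[0]-p[1]*(s[:,0]-.595))*np.cos(p[1]),s[:,2]-p[2])-.0355
    p=least_squares(f,[-.1,0,.046],loss="soft_l1",f_scale=.001).x
    print(n,len(s),"axis y@x.595",p.round(4),"slope deg",np.degrees(p[1]).round(2),"x range",np.percentile(s[:,0],[1,99]).round(4))
E
```

```text
t 1.0 pos [ 0.2311 -0.5807  0.2453] F [ 0.6 -0.   0.1] open 0.0849
axes(cols) [[-0.0, 0.929, 0.37], [-0.0, 0.37, -0.929], [-1.0, -0.0, 0.0]]
shift tool [ 3.000e-04  4.891e-01 -2.258e-01] units [ 1.1000e-03  1.9563e+00 -9.0330e-01]
turn deg for tool z= 1 labeller x: -67.69
turn deg for tool z= -1 labeller x: 112.31
top 987 axis y@x.595 [-0.1013  0.0772  0.0452] slope deg 4.42 x range [0.5436 0.6393]
scene 956 axis y@x.595 [-0.1027  0.08    0.0456] slope deg 4.58 x range [0.544  0.6415]
```

>>> {"op": "move_arm", "data": {
  "increments": [
    [[0,0,0,-0.0752],[0,0,0,-0.0752],[0,0,0,-0.0752],[0,0,0,-0.0752],[0,0,0,-0.0752],[0,0,0,-0.0752],[0,0,0,-0.0752],[0,0,0,-0.0752],[0,0,0,-0.0752],[0,0,0,-0.0752]]
  ],
  "gripper": 0.47
}}

```text
t: 1.83
tool_pos: [0.2311, -0.5807, 0.2453]
tool_rot: [0.004, 1.571, -0.004]
contact_force: [0.5, -0.4, -0.8]
opening: 0.0455
```

>>> {"op": "move_arm", "data": {
  "increments": [
    [[0,0.088,0.0815,0],[0,0.088,0.0815,0],[0,0.088,0.0815,0],[0,0.088,0.0815,0],[0,0.088,0.0815,0],[0,0.088,0.0815,0],[0,0.088,0.0815,0],[0,0.088,0.0815,0],[0,0.088,0.0815,0],[0,0.088,0.0815,0],[0,0.088,0.0815,0],[0,0.088,0.0815,0],[0,0.088,0.0815,0],[0,0.088,0.0815,0],[0,0.088,0.0815,0],[0,0.088,0.0815,0],[0,0.088,0.0815,0],[0,0.088,0.0815,0]]
  ]
}}

```text
t: 3.33
tool_pos: [0.603, -0.1874, 0.2454]
tool_rot: [0.008, 1.571, -0.009]
contact_force: [0.7, -0.4, 0.6]
opening: 0.0453
```

```bash
python3 -c "
from h import *
rel([.602,-.19,.047])"
```

```text
t 3.33 pos [ 0.603  -0.1874  0.2454] F [ 0.7 -0.4  0.6] open 0.0453
axes(cols) [[0.0, 0.011, 1.0], [-0.0, 1.0, -0.011], [-1.0, -0.0, 0.0]]
shift tool [ 0.1984 -0.0026 -0.001 ] units [ 0.7937 -0.0102 -0.0042]
turn deg for tool z= 1 labeller x: -0.01
turn deg for tool z= -1 labeller x: 179.99
```

>>> {"op": "move_arm", "data": {
  "increments": [
    [[0.08,0,0,0],[0.08,0,0,0],[0.08,0,0,0],[0.08,0,0,0],[0.08,0,0,0],[0.08,0,0,0],[0.08,0,0,0],[0.08,0,0,0],[0.08,0,0,0],[0.075,0,0,0],[0,0.016,0,0],[0,0.016,0,0],[0,0.016,0,0],[0,0.016,0,0],[0,0.016,0,0],[0,0.012,0,0],[0,0.008,0,0],[0,0.008,0,0]]
  ]
}}

```text
t: 4.83
tool_pos: [0.6027, -0.1614, 0.0471]
tool_rot: [0.008, 1.57, -0.009]
contact_force: [-0.2, 0.5, 1.1]
opening: 0.0452
```

```bash
cat >> h.py <<'E'
def crop(n,f,b):
    d=img(n); a=d["pixels"][b[0]:b[1],b[2]:b[3],::-1]; s=min(800/a.shape[1],600/a.shape[0]); cv2.imwrite("pics/"+f,cv2.resize(a,None,fx=s,fy=s,interpolation=cv2.INTER_CUBIC)); return d
E
python3 -c "
from h import *
st(); crop('scene','p1.png',(130,290,230,430))"
```

```text
t 4.83 pos [ 0.6027 -0.1614  0.0471] F [-0.2  0.5  1.1] open 0.0452
axes(cols) [[0.001, 0.01, 1.0], [-0.0, 1.0, -0.01], [-1.0, -0.0, 0.001]]
```

View pics/p1.png

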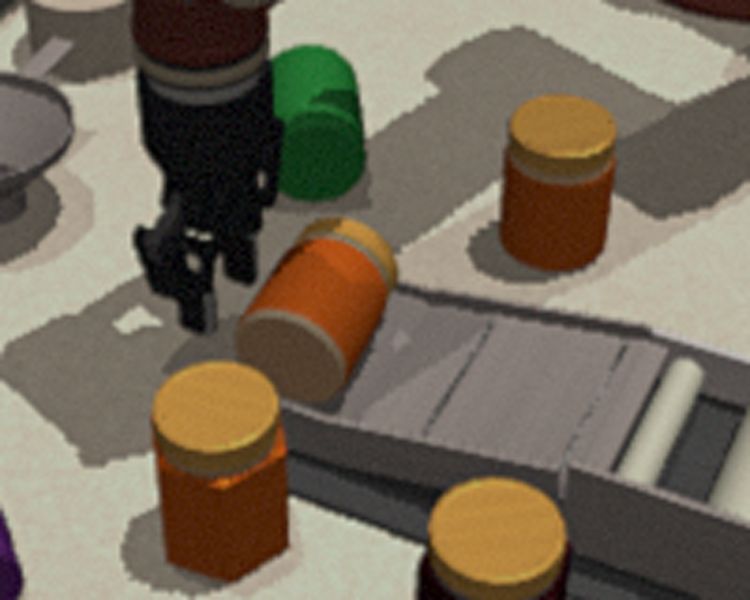

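>>> {"op": "move_arm", "data": {
  "increments": [
    [[0,0.008,0,0],[0,0.008,0,0],[0,0.008,0,0],[0,0.008,0,0],[0,0.008,0,0],[0,0.008,0,0],[0,0.008,0,0],[0,0.009,0,0],[0,0.01,0,0],[0,0.011,0,0],[0,0.012,0,0],[0,0.012,0,0],[0,0.012,0,0],[0,0.012,0,0],[0,0.012,0,0],[0,0.012,0,0],[0,0.012,0,0],[0,0.012,0,0],[0,0.012,0,0],[0,0.012,0,0]]
  ]
}}

```text
t: 6.55
tool_pos: [0.603, -0.1099, 0.0466]
tool_rot: [0.008, 1.571, -0.009]
contact_force: [-0.3, -1.1, 1.4]
opening: 0.0454
```

```bash
cat > jar.py <<'E'
from h import *
from scipy.optimize import least_squares
O=np.array([.6015,.0275]); yaw=np.radians(-.6)
def jar(y0,z0,n="scene"):
    d=img(n); w=cloud(d); rgb=d["pixels"].astype(int)
    m=(w[...,0]>.52)&(w[...,0]<.663)&(abs(w[...,1]-y0)<.045)&(w[...,2]>z0+.012)&(w[...,2]<z0+.045)&(rgb[...,0]>rgb[...,2]+40)
    s=w[m]
    f=lambda p: np.hypot((s[:,1]-p[0]-p[1]*(s[:,0]-.595))*np.cos(p[1]),s[:,2]-p[2])-.0355
    p=least_squares(f,[y0,0,z0],loss="soft_l1",f_scale=.001).x
    xr=np.percentile(s[:,0],[1,99]); cx=xr.mean()
    print(n,len(s),"world y",p[0].round(4),"z",p[2].round(4),"skew",(np.degrees(p[1])+.6).round(2),"xr",xr.round(4),"y_l",(p[0]+p[1]*(cx-.595)-O[1]-(cx-O[0])*np.sin(yaw)).round(4),"x_l mid",(cx-O[0]).round(4))
E
python3 -c "
from jar import *
o,M=st(); y=o['tool_pos'][1]+.047; jar(y,.046); jar(y,.046,'top')"
```

```text
t 6.55 pos [ 0.603  -0.1099  0.0466] F [-0.3 -1.1  1.4] open 0.0454
axes(cols) [[-0.0, 0.011, 1.0], [-0.0, 1.0, -0.011], [-1.0, -0.0, 0.0]]
scene 802 world y -0.0638 z 0.0461 skew 5.38 xr [0.5413 0.6329] y_l -0.0921 x_l mid -0.0144
top 320 world y -0.061 z 0.046 skew 2.99 xr [0.5643 0.6135] y_l -0.0889 x_l mid -0.0126
```

>>> {"op": "move_arm", "data": {
  "increments": [
    [[0,-0.012,0,0],[0,-0.024,0,0],[0,-0.024,0,0],[0,-0.02,0,0]]
  ]
}}

```text
t: 6.98
tool_pos: [0.6028, -0.1311, 0.0466]
tool_rot: [0.009, 1.571, -0.009]
contact_force: [-0.1, -0.9, 0.4]
opening: 0.0457
```

>>> {"op": "move_arm", "data": {
  "increments": [
    [[0.008,0,-0.015,0.0144],[0.012,0,-0.015,0],[0.012,0,-0.015,0],[0,0,-0.015,0],[0,0,0,0]]
  ],
  "gripper": 0.1
}}

```text
t: 7.4
tool_pos: [0.5864, -0.1293, 0.0377]
tool_rot: [0.027, 1.573, -0.026]
contact_force: [0.0, -0.0, -0.4]
opening: 0.0769
```

```bash
python3 -c "
from jar import *
o,M=st(); y=-.063; jar(y,.046); jar(y,.046,'top');d=crop('top','p2.png',(140,260,240,400))"
```

```text
t 7.4 pos [ 0.5864 -0.1293  0.0377] F [ 0.  -0.  -0.4] open 0.0769
axes(cols) [[-0.002, 0.033, 0.999], [0.001, 0.999, -0.033], [-1.0, 0.001, -0.002]]
scene 800 world y -0.0754 z 0.046 skew 5.9 xr [0.5417 0.6339] y_l -0.1037 x_l mid -0.0137
top 258 world y -0.073 z 0.0453 skew 3.45 xr [0.545  0.6296] y_l -0.101 x_l mid -0.0142
```

View pics/p2.png

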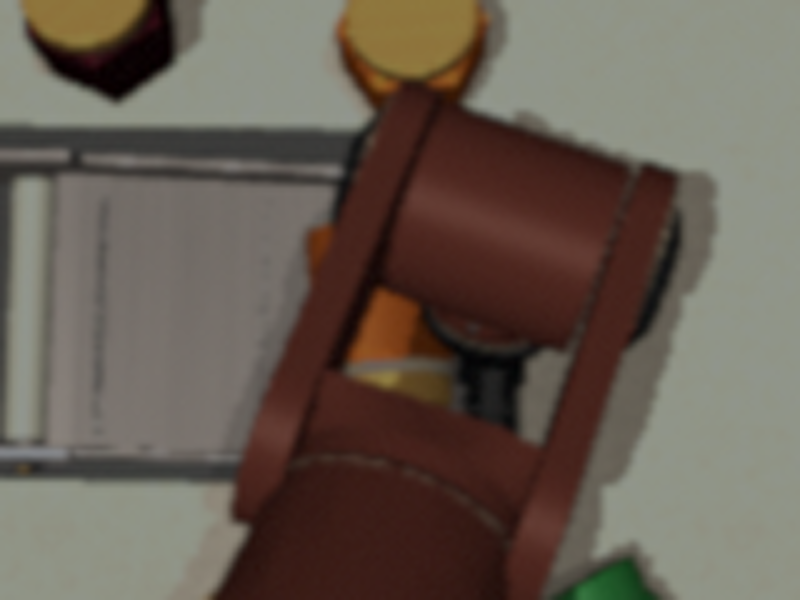

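>>> {"op": "move_arm", "data": {
  "increments": [
    [[0,0.008,0,0],[0,0.01,0,0],[0,0.01,0,0],[0,0.01,0,0],[0,0.01,0,0],[0,0.01,0,0],[0,0.01,0,0],[0,0.01,0,0],[-0.002,0.01,0,0],[-0.002,0.01,0,0],[-0.002,0.01,0,0],[-0.002,0.01,0,0],[-0.002,0.01,0,0],[-0.002,0.01,0,0],[-0.002,0.01,0,0],[-0.002,0.01,0,0],[-0.002,0.01,0,0],[-0.002,0.01,0,0]]
  ]
}}

```text
t: 9.05
tool_pos: [0.5893, -0.085, 0.0437]
tool_rot: [0.026, 1.57, -0.026]
contact_force: [0.8, -2.9, 1.4]
opening: 0.0772
```

```bash
python3 -c "
from jar import *
o,M=st(); y=o['tool_pos'][1]+.048; jar(y,.050); jar(y,.05,'top')"
```

```text
t 9.05 pos [ 0.5893 -0.085   0.0437] F [ 0.8 -2.9  1.4] open 0.0772
axes(cols) [[0.0, 0.033, 0.999], [-0.0, 0.999, -0.033], [-1.0, -0.0, 0.0]]
scene 815 world y -0.0417 z 0.0496 skew 1.33 xr [0.5415 0.6327] y_l -0.0695 x_l mid -0.0144
top 313 world y -0.0391 z 0.0486 skew -0.74 xr [0.5403 0.593 ] y_l -0.0663 x_l mid -0.0348
```

>>> {"op": "move_arm", "data": {
  "increments": [
    [[-0.002,0.011,-0.0003,0],[-0.002,0.011,-0.0003,0],[-0.002,0.011,-0.0003,0],[-0.002,0.011,-0.0003,0],[-0.002,0.011,-0.0003,0],[-0.002,0.011,-0.0003,0],[-0.002,0.011,-0.0003,0],[-0.002,0.011,-0.0003,0],[-0.002,0.011,-0.0003,0],[-0.002,0.011,-0.0003,0],[-0.002,0.011,-0.0003,0],[-0.002,0.011,-0.0003,0],[-0.002,0.011,-0.0003,0],[-0.002,0.011,-0.0003,0],[-0.002,0.011,-0.0003,0],[-0.002,0.011,-0.0003,0],[-0.002,0.011,-0.0003,0],[-0.002,0.011,-0.0003,0],[-0.002,0.011,-0.0003,0],[-0.002,0.011,-0.0003,0]]
  ]
}}

```text
t: 10.82
tool_pos: [0.5896, -0.03, 0.0536]
tool_rot: [0.026, 1.571, -0.026]
contact_force: [-0.8, -2.9, 1.2]
opening: 0.077
```

```bash
python3 -c "
from jar import *
o,M=st(); y=o['tool_pos'][1]+.045; jar(y,.058)"
```

```text
t 10.82 pos [ 0.5896 -0.03    0.0536] F [-0.8 -2.9  1.2] open 0.077
axes(cols) [[0.0, 0.033, 0.999], [-0.0, 0.999, -0.033], [-1.0, 0.0, 0.0]]
scene 888 world y 0.0135 z 0.0593 skew 1.2 xr [0.5424 0.6331] y_l -0.0142 x_l mid -0.0138
```

>>> {"op": "move_arm", "data": {
  "increments": [
    [[-0.002,0.011,-0.0003,0],[-0.002,0.011,-0.0003,0],[-0.002,0.011,-0.0003,0],[-0.002,0.011,-0.0003,0],[-0.002,0.011,-0.0003,0],[-0.002,0.011,-0.0003,0],[-0.002,0.011,-0.0003,0],[-0.002,0.011,-0.0003,0],[-0.002,0.011,-0.0003,0],[-0.002,0.011,-0.0003,0],[-0.002,0.011,-0.0003,0],[-0.002,0.011,-0.0003,0],[-0.002,0.011,-0.0003,0],[-0.002,0.011,-0.0003,0],[-0.002,0.011,-0.0003,0],[-0.002,0.011,-0.0003,0],[-0.002,0.011,-0.0003,0],[-0.002,0.011,-0.0003,0],[-0.002,0.011,-0.0003,0],[-0.002,0.011,-0.0003,0]]
  ]
}}

```text
t: 12.53
tool_pos: [0.5899, 0.0251, 0.0636]
tool_rot: [0.026, 1.571, -0.026]
contact_force: [-0.3, -3.3, 1.5]
opening: 0.0771
```

```bash
python3 -c "
from jar import *
o,M=st(); y=o['tool_pos'][1]+.045; jar(y,.068)"
```

```text
t 12.53 pos [0.5899 0.0251 0.0636] F [-0.3 -3.3  1.5] open 0.0771
axes(cols) [[-0.0, 0.033, 0.999], [-0.0, 0.999, -0.033], [-1.0, -0.0, -0.0]]
scene 933 world y 0.0685 z 0.0689 skew 1.01 xr [0.5421 0.6337] y_l 0.0408 x_l mid -0.0136
```

>>> {"op": "move_arm", "data": {
  "increments": [
    [[-0.002,0.01,-0.0002,0],[-0.002,0.01,-0.0002,0],[-0.002,0.01,-0.0002,0],[-0.002,0.01,-0.0002,0],[-0.002,0.01,-0.0002,0],[-0.001,0.01,-0.0002,0],[0,0.01,-0.0002,0],[0,0.01,-0.0002,0],[0,0.01,-0.0002,0],[0,0.01,-0.0002,0],[0,0.01,-0.0002,0],[0,0.01,-0.0002,0],[0,0.01,-0.0002,0],[0,0.01,-0.0002,0],[0,0.01,-0.0002,0],[0,0.01,-0.0002,0],[0,0.008,-0.0002,0],[0,0.008,0,0]]
  ]
}}

```text
t: 14.08
tool_pos: [0.5905, 0.0691, 0.0663]
tool_rot: [0.026, 1.571, -0.026]
contact_force: [-0.1, -0.9, -0.5]
opening: 0.0765
```

```bash
python3 -c "
from jar import *
o,M=st(); y=o['tool_pos'][1]+.045; jar(y,.068); crop('scene','p3.png',(110,310,260,540))"
```

```text
t 14.08 pos [0.5905 0.0691 0.0663] F [-0.1 -0.9 -0.5] open 0.0765
axes(cols) [[-0.0, 0.033, 0.999], [0.0, 0.999, -0.033], [-1.0, 0.0, -0.0]]
scene 984 world y 0.1232 z 0.0675 skew 0.47 xr [0.5423 0.6341] y_l 0.0956 x_l mid -0.0133
```

View pics/p3.png

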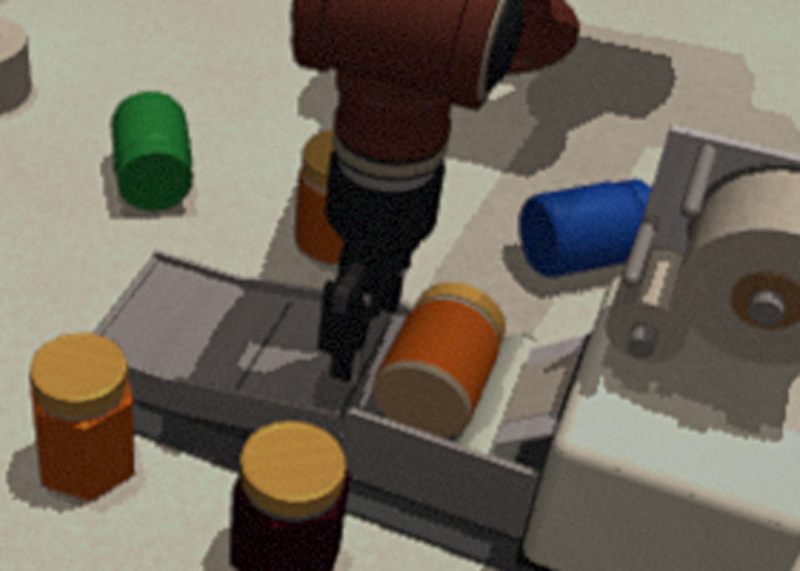

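>>> {"op": "move_arm", "data": {
  "increments": [
    [[0,-0.016,0,0],[0,-0.016,0,0],[0,-0.016,0,0],[-0.08,0,0,-0.0144],[-0.1,0,0,0],[-0.1,0,0,0],[-0.1,0,0,0],[-0.1,0,0,0],[-0.05,0,0,0],[0,0.02,-0.06,0],[0,0.045,-0.06,0],[0,0.05,-0.06,0],[0,0.05,-0.06,0],[0,0.05,-0.06,0],[0,0.05,-0.06,0],[0,0.01,-0.04,0],[0,0,0,0]]
  ],
  "gripper": 1
}}

```text
t: 15.6
tool_pos: [0.4893, 0.1269, 0.1981]
tool_rot: [0.007, 1.572, -0.008]
contact_force: [0.1, -0.3, 0.1]
opening: 0.0001
```

```bash
python3 -c "
from jar import *
rel([.494,.1255,.072]); jar(.123,.068); jar(.123,.068,'top')"
```

```text
t 15.6 pos [0.4893 0.1269 0.1981] F [ 0.1 -0.3  0.1] open 0.0001
axes(cols) [[-0.001, 0.009, 1.0], [-0.0, 1.0, -0.009], [-1.0, -0.0, -0.001]]
shift tool [ 0.1261 -0.0013  0.0048] units [ 0.5044 -0.0053  0.0193]
turn deg for tool z= 1 labeller x: 0.06
turn deg for tool z= -1 labeller x: -179.94
scene 959 world y 0.1233 z 0.0675 skew 0.81 xr [0.5435 0.6331] y_l 0.0956 x_l mid -0.0132
top 945 world y 0.1248 z 0.0672 skew -0.56 xr [0.5417 0.6337] y_l 0.0973 x_l mid -0.0138
```

>>> {"op": "move_arm", "data": {
  "increments": [
    [[0.06,-0.01,0,0],[0.08,0,0,0],[0.08,0,0,0],[0.08,0,0,0],[0.08,0,0,0],[0.08,0,0,0],[0.045,0,0,0],[0,0,0.016,0],[0,0,0.016,0],[0,0,0.016,0],[0,0,0.016,0],[0,0,0.008,0],[0,0,0.008,0],[0,0,0.008,0],[0,0,0.008,0]]
  ]
}}

```text
t: 16.95
tool_pos: [0.5152, 0.1239, 0.0729]
tool_rot: [0.008, 1.57, -0.008]
contact_force: [0.5, 1.1, -2.1]
opening: -0.0002
```

```bash
python3 -c "
from jar import *
st(); jar(.123,.068); crop('scene','p4.png',(110,310,300,580))"
```

```text
t 16.95 pos [0.5152 0.1239 0.0729] F [ 0.5  1.1 -2.1] open -0.0002
axes(cols) [[0.001, 0.011, 1.0], [0.0, 1.0, -0.011], [-1.0, 0.0, 0.001]]
scene 936 world y 0.1232 z 0.0675 skew 0.66 xr [0.5429 0.6332] y_l 0.0956 x_l mid -0.0135
```

View pics/p4.png

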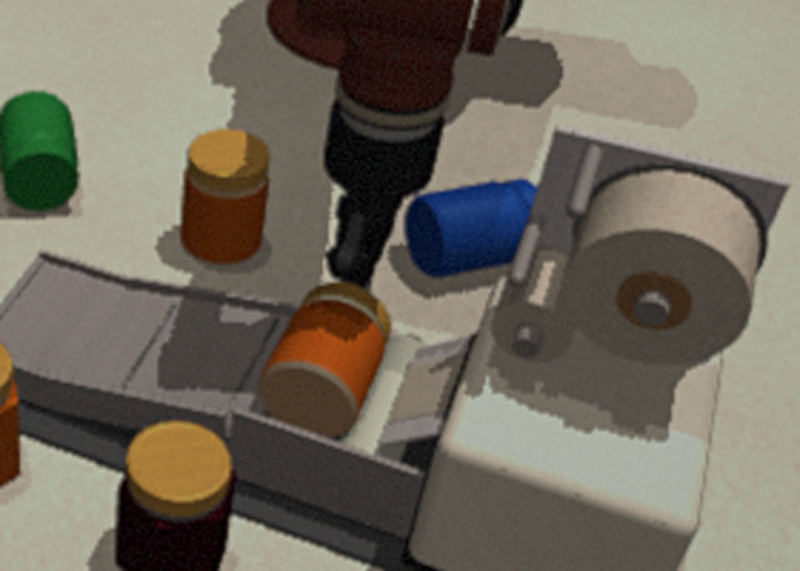

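The finger is behind the lid (crop px about (350,280)), and the jar sits on both rollers. Now the slow endwise push.

>>> {"op": "move_arm", "data": {
  "increments": [
    [[0,0,0.006,0],[0,0,0.006,0],[0,0,0.006,0],[0,0,0.006,0],[0,0,0.006,0],[0,0,0.006,0],[0,0,0.006,0],[0,0,0.006,0],[0,0,0.006,0],[0,0,0.006,0],[0,0,0.006,0],[0,0,0.006,0]]
  ]
}}

```text
t: 18.05
tool_pos: [0.5317, 0.1238, 0.0724]
tool_rot: [0.008, 1.574, -0.008]
contact_force: [-6.2, -0.3, 4.5]
opening: -0.0001
```

```bash
python3 -c "
from jar import *
st(); jar(.123,.068)"
```

```text
t 18.05 pos [0.5317 0.1238 0.0724] F [-6.2 -0.3  4.5] open -0.0001
axes(cols) [[-0.003, 0.01, 1.0], [-0.0, 1.0, -0.01], [-1.0, -0.0, -0.003]]
scene 958 world y 0.1231 z 0.0675 skew 0.73 xr [0.5589 0.6497] y_l 0.0956 x_l mid 0.0028
```

>>> {"op": "move_arm", "data": {
  "increments": [
    [[0,0,0.005,0],[0,0,0.005,0],[0,0,0.005,0],[0,0,0.005,0],[0,0,0.005,0],[0,0,0.004,0]]
  ]
}}

```text
t: 18.6
tool_pos: [0.5392, 0.1236, 0.0724]
tool_rot: [0.008, 1.573, -0.008]
contact_force: [-6.4, 0.4, 4.2]
opening: -0.0002
```

>>> {"op": "move_arm", "data": {
  "increments": [
    [[0,0,0.004,0],[0,0,0.002,0]]
  ]
}}

```text
t: 18.77
tool_pos: [0.5407, 0.1236, 0.0724]
tool_rot: [0.008, 1.573, -0.008]
contact_force: [-4.8, 0.4, 3.4]
opening: 0.0007
```

```bash
python3 -c "
from jar import *
st(); jar(.123,.068)"
```

```text
t 18.77 pos [0.5407 0.1236 0.0724] F [-4.8  0.4  3.4] open 0.0007
axes(cols) [[-0.002, 0.011, 1.0], [-0.0, 1.0, -0.011], [-1.0, -0.0, -0.002]]
scene 995 world y 0.123 z 0.0675 skew 0.76 xr [0.5682 0.6582] y_l 0.0957 x_l mid 0.0117
```

Force is still at the sliding level, so I'll continue in single small steps until it rises.

>>> {"op": "move_arm", "data": {
  "increments": [
    [[0,0,0.003,0],[0,0,0.002,0]]
  ]
}}

```text
t: 18.98
tool_pos: [0.5419, 0.1236, 0.0724]
tool_rot: [0.008, 1.573, -0.008]
contact_force: [-5.0, 0.9, 3.3]
opening: 0.0002
```

>>> {"op": "move_arm", "data": {
  "increments": [
    [[0,0,0.002,0],[0,0,0.002,0]]
  ]
}}

```text
t: 19.15
tool_pos: [0.5429, 0.1237, 0.0724]
tool_rot: [0.008, 1.573, -0.008]
contact_force: [-6.2, -0.1, 3.6]
opening: -0.0003
```

>>> {"op": "move_arm", "data": {
  "increments": [
    [[0,0,0.002,0],[0,0,0.002,0]]
  ]
}}

```text
t: 19.32
tool_pos: [0.5431, 0.1236, 0.0722]
tool_rot: [0.008, 1.576, -0.008]
contact_force: [-9.5, -0.1, 6.5]
opening: -0.0001
```

>>> {"op": "move_arm", "data": {
  "increments": [
    [[0,0,0.002,0],[0,0,0.001,0]]
  ]
}}

```text
t: 19.48
tool_pos: [0.5431, 0.1236, 0.0722]
tool_rot: [0.008, 1.578, -0.008]
contact_force: [-12.0, -1.2, 8.1]
opening: -0.0
```

```bash
python3 -c "
from jar import *
st(); jar(.123,.068)"
```

```text
t 19.48 pos [0.5431 0.1236 0.0722] F [-12.   -1.2   8.1] open -0.0
axes(cols) [[-0.007, 0.01, 1.0], [-0.0, 1.0, -0.01], [-1.0, -0.0, -0.007]]
scene 989 world y 0.1228 z 0.0675 skew 0.95 xr [0.5705 0.6606] y_l 0.0955 x_l mid 0.0141
```

Stopped at the fence: the TCP stalled while the force rose. Backing off, then a check.

>>> {"op": "move_arm", "data": {
  "increments": [
    [[0,0,-0.006,0],[0,0,-0.01,0],[0,0,-0.02,0],[0,0,-0.04,0],[0,0,-0.06,0],[-0.06,0,0,0],[-0.1,0,0,0],[-0.1,0,0,0],[-0.1,0,0,0],[-0.1,0,0,0],[0,0,-0.08,0],[0,0,-0.08,0],[0,0,0,0],[0,0,0,0]]
  ]
}}

```text
t: 20.7
tool_pos: [0.4707, 0.1244, 0.1873]
tool_rot: [0.008, 1.57, -0.008]
contact_force: [-0.8, 0.5, 0.0]
opening: -0.0
```

```bash
python3 -c "
from jar import *
st(); jar(.123,.068); jar(.123,.068,'top'); crop('scene','p5.png',(110,310,280,560))"
```

```text
t 20.7 pos [0.4707 0.1244 0.1873] F [-0.8  0.5  0. ] open -0.0
axes(cols) [[0.001, 0.01, 1.0], [0.0, 1.0, -0.01], [-1.0, 0.0, 0.001]]
scene 1045 world y 0.1231 z 0.0674 skew 0.45 xr [0.5692 0.6603] y_l 0.0957 x_l mid 0.0133
top 956 world y 0.125 z 0.067 skew -0.23 xr [0.5685 0.6607] y_l 0.0974 x_l mid 0.0131
```

View pics/p5.png

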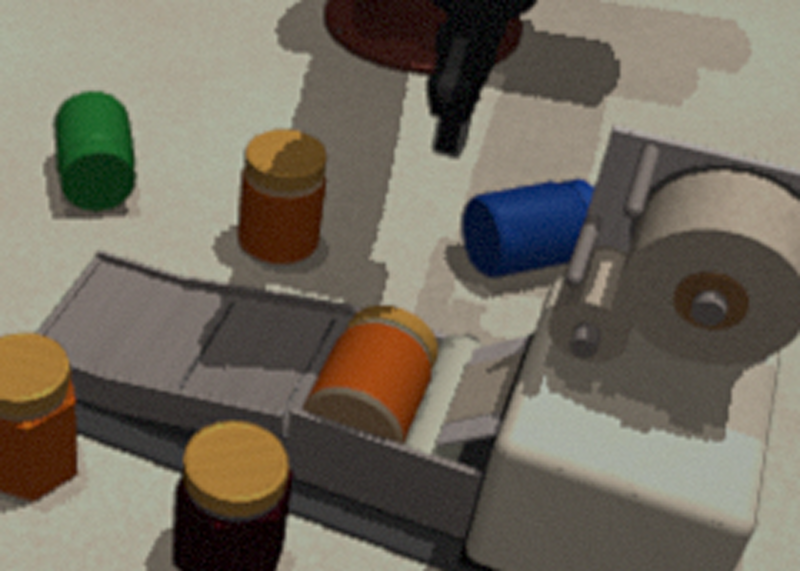

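The picture shows the jar (crop px about (375,370)) seated between the rollers with its base at the fence. The arm is clear and the bystanders in view are in place.

```bash
python3 -c "
from h import *
print(ctrl.finish_job())"
```

```text
the job is handed in; nothing more can be done
None
```

I pushed the jar up the ramp with the fingertips and over the idler. A shut-gripper push on the lid then slid it along the rollers to the fence. I handed the job in at about 21 s of the 58 s allowed; no verdict is reported.

- **Skew on the apron:** the first push, with the fingers about 45 mm apart, did not square the jar, which was about 5 degrees off. I backed off while it was still on the flat and it rolled back about 12 mm there. Opening the fingers to about 77 mm brought it to about 1 degree on the slope.
- **Fence contact:** during the lid push the tool stalled and the force rose from about 6 N to 12 N.
- **Last checks, arm clear:**

| Check | Measured | Wanted |
|---|---|---|
| Along the bed (y) | 95.7 mm (scene camera), 97.4 mm (top camera) | 92.5 to 102.5 mm |
| Height (z) | 67.4 and 67.0 mm | 63.7 to 71.7 mm |
| Across the bed (x) | about 13 mm | 9 to 16 mm |
| Skew | +0.45 and -0.23 degrees | within 3.4 degrees |

- **Where the checks disagree:** the cameras differ by about 1.7 mm along the bed. Both are inside tolerance, but the x and y values also rest on my own fit of the labeller's position.
- **Not measured:** I did not measure the bystanders again. The ones in the last picture stood where they had been. I did not check the ones outside it (label roll, funnel, one round jar).

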